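# Slide the pot carrier home in the filling dock and start the cycle

### The arm

A 6-joint arm with a two-finger parallel gripper is mounted at the origin on the work surface. World frame = base frame: x ahead of the robot, y to its left, z up, the work surface at z = 0. Lengths are in mm, angles in rad, forces in N, time in s.
With the tool pointing down it reaches from about 200 to 875 mm from the base axis. Payload 3.4 kg.
Tool frame: the origin (TCP) lies midway between the tips of the shut fingers; the grasp point (between the pads) lies 19 mm behind it; z points along the fingers, y is the line along which they close (so a half turn about z gives the same grasp; the last joint's range is limited). The gripper opens to 94 mm and grips with 3 to 60 N. Pads are 16 mm wide; open, the fingers measure 119 mm over their backs; the gripper's body (75 mm by 177 mm) begins 78 mm behind the grasp point.
Start: joints at [1.072, 0.276, 1.505, -0, 1.361, -0.121], TCP at [212.124, 534.48, 205.493] pointing down, gripper open.
Joint ranges: [-2.89, 2.89], [-0.75, 2.08], [0.22, 2.7], [-1.18, 4.32], [0.11, 2.71], [-2.7, 2.7]. Speed limits (rad/s): [2.57, 2.57, 3.14, 3.14, 3.14, 3.14].

### API

Orientations are given as a unit quaternion [w, x, y, z].
In Python, from bench import get_obs, grab_frame, camera_params, workorder, trace, pinpoint gives the robot as it stands.
- The arm moves only by the tool servo_tool, never from a script. Its argument "deltas" is a list of rows, each a list of 3 entries, a list of its own where there are three numbers: the shift along the tool's x, y, z scaled (see below), then the turn, a rotation vector about the tool's x, y, z scaled (see below), then the opening, from -1 (shut) to 1 (fully open), so that 0 is half open. In form: [[[tx, ty, tz], [ax, ay, az], gripper], ...]. A call has 1 to 20 rows; each row is the pose to reach, as a shift and turn from the pose commanded when the call began, along the tool's axes at that moment, turning the shorter way round; what a row does not reach only later rows make up. The controller multiplies each number of a shift by 0.5 m and each number of a turn by 180 degrees. A row lasts 1/12 s, in which the tool goes at most 41.7 mm and 7.16 degrees, less where a joint would pass 70% of its speed; a pose out of reach is approached as far as the arm can. A call with a number of a shift or a turn outside -1 to 1 is refused whole. A call with a gripper value outside its range is refused whole. The fingers move at their own pace and stop on an object; the grip force is fixed at half the most. Time passes only in rows, so rows that repeat a pose let the fingers close. It gives the time, the measured TCP pose, the force, the opening and the grip force at its end, in the units of the state.
- get_obs(): the state, without advancing time (a new reading comes with each control period).
- grab_frame(name): name is "side" or "top"; returns the picture (384x512x3 uint8, red, green, blue); there is no depth.
- camera_params(name): a dict with "fx", "fy", "cx", "cy" (pixels), "k1" (the pictures are not rectified: a ray, as slopes to the right and down, at radius r is drawn at 1 + k1 r^2 times it, then the intrinsics apply), "R" (3x3) and "t" (3): a world point X has camera coordinates R X + t. Camera axes: x right, y down, z forward; pixel columns grow to the right and rows downward; lengths in mm; the calibration is good to about 2 mm. A picture is of the moment at which its call begins. camera_params takes no time and is no camera call.
- workorder.finish_job(): hands the job in; it is judged then, once.
Trained networks look in the newest picture that a camera, given by its name, has taken for a name from the list of things; names that differ only in an ending like _2 or _b are one class to them, and where a whole thing is asked for, a point or a joint stands for the part that bears it (a point fixed in the world has none). Each returns a list of dicts, best first, with "conf" (0 to 1); they miss things now and then, are a little off and sometimes report something else, mostly with a low value. They report only what shows in the picture. A call takes as long as a camera call.
- trace(camera, label): "region" (384x512 bool, what is visible of it) and "rect" ([left, top, right, bottom] in pixels, round what is visible of it).
- pinpoint(camera, label): "at" ([column, row] in pixels: a listed point, or the origin of a listed thing).
The state is a dict: "clock": time; "qpos": joint angles; "qd": joint speeds; "joint_efforts": joint torques, N m; "ee_pos": TCP position; "tcp_rot": TCP orientation; "wrist_force": force on the tool from outside, world axes, zero at the start; "moment": the same for the moment, N m; "gripper_width": opening from 0.0 (shut) to 1.0 (fully open); "grasp_force": force on a finger pad.
Only numpy, scipy, OpenCV 4.12 (cv2) and the standard library are available. Lean on these libraries where they do the work, as an engineer would, in place of code of your own. Each camera call takes 0.05 s, during which the arm holds its last target. There are 200 camera calls.

### The job

With a fingertip, push the carrier board along its rails towards the start button until you feel it drop down into the locating notches, level, with its three pots still standing in their pockets. Then press the round start button fully down and let it come back up, finishing clear of everything. Do not lift the board or the pots, do not press the button before the board has dropped home, and leave the other things on the bench where they stand.

Things in the scene. Friction and masses are not known exactly. Their poses are not given: they have to be found in the camera images.
- fixture: Filling dock, fixed: 150 mm wide (x), 415 long (y), dark base, three steel rails along y (tops 30 mm above the bench) between two grey guides (tops 42, 113 apart). Origin on the bench top, mid-width. Rails and guides span y -135 to +195 mm. Notches 20 mm long, 12 deep: outer rails at y -100, wide middle rail at y +10. Stop bar 50 mm high at y -146, button block at y -184. Slide towards -y.
- carrier: Loose white plastic board, 110 mm wide (x), 150 long (y), 12 thick, 0.6 to 1 kg, on feet 6 mm high, 12 long (two in front at y -55, a wide one behind at y +55 mm). Origin at mid-board, level with the undersides of the feet; axes as the dock's. Its rear edge, where it is best pushed, is the face at y +75; the rear 50 mm of the top is bare, the front has four square pockets, three filled.
- board (a point): Centre of the carrier board's top face. It stands 48 mm above the bench while the board slides on the rails, and 42 mm, flush with the guides, once the board has dropped 6 mm and the plate rests on the rails. It starts 100 to 150 mm from the seat.
- seat (a point): Point fixed to the dock (x 0, y -45, z 42 mm in its frame) where board lies when the carrier is home; the notches leave it about 4 mm play either way along y. Once the feet are down the notch faces stop the board from sliding on.
- start_top (a point): Centre of the top face of the round steel start button, 28 mm across, 52 mm above the bench, on a block at the -y end of the dock; it is pressed straight down.
- start (a joint): Travel of the start button (m): 0 up, 0.006 fully down against a spring of about 5 N; it springs back.
- pot0: Square grey pot with a small black cap, 30 x 30 mm and 37 mm high, about 35 g, standing loosely in a 6 mm deep pocket of the carrier. Origin at the centre of its underside.
- pot1: Square grey pot with a small black cap, 30 x 30 mm and 37 mm high, about 35 g, standing loosely in a 6 mm deep pocket of the carrier. Origin at the centre of its underside.
- pot2: Square grey pot with a small black cap, 30 x 30 mm and 37 mm high, about 35 g, standing loosely in a 6 mm deep pocket of the carrier. Origin at the centre of its underside.
- spare0: Spare pot like those in the carrier, standing on the bench just beyond the dock. Leave it alone. Origin at the centre of its underside.
- spare1: Spare pot like those in the carrier, standing on the bench on the robot's side of the dock. Leave it alone. Origin at the centre of its underside.
- wipes: White plastic bottle, 60 mm across and 130 mm high. Leave it alone. Origin at the centre of its underside.
- cup: Steel cup, 72 mm across and 70 mm high. Leave it alone. Origin at the centre of its underside.
- jar: Amber jar, 60 mm across and 70 mm high. Leave it alone. Origin at the centre of its underside.
- hexdriver: Screwdriver with a black handle, about 200 mm long, lying on the bench beyond the dock. Leave it alone. Origin at the centre of its underside.

How it is judged:
By the outcome, as a careful person would: the job done as asked, in the order asked, and still so for the second after the job is handed in, with the robot touching nothing.
It also fails if it takes over 51 s, if anything falls off the work surface, if the arm or the gripper's body presses on something with over 40 N, if the wrist force passes 120 N, or if a joint passes its speed limit or range.

## Working session

There is one attempt and no reset: what is moved stays moved. The work goes in short steps, Python scripts to look and compute and a tool call to move; the robot and the scene stay as the last step left them, time stands still between calls to the robot, and variables do not carry over. Pictures are saved under pics/ and viewed, at most 10 in all, crops included, and the job is handed in when it is done.

Besides the shell and the picture viewer there is one more tool, called after "Call:" in YAML: its name, and indented under it one key for each argument. servo_tool: Moves the arm, as the interface text tells. Shifts and turns lie within -1 to 1; 1 stands for 0.5 m of shift or 180 degrees of turn. Its arguments: {"type":"object","properties":{"deltas":{"type":"array"}},"required":["deltas"]}

```bash
mkdir -p pics; cat > h.py <<'E'
import numpy as np, cv2
from bench import *
from scipy.spatial.transform import Rotation as Ro
def ray(cam,px):
    c=camera_params(cam);K=np.array([[c['fx'],0,c['cx']],[0,c['fy'],c['cy']],[0,0,1.]])
    u=cv2.undistortPoints(np.array([[px]],float),K,np.array([c['k1'],0,0,0.]))[0,0]
    R=np.array(c['R']);t=np.array(c['t']);return -R.T@t,R.T@np.array([u[0],u[1],1])
def atz(cam,px,z):
    o,d=ray(cam,px);return o+d*(z-o[2])/d[2]
def proj(cam,X):
    c=camera_params(cam);p=np.array(c['R'])@np.array(X,float)+np.array(c['t']);s=p[:2]/p[2]
    s=s*(1+c['k1']*(s@s));return [c['fx']*s[0]+c['cx'],c['fy']*s[1]+c['cy']]
def save(cam,name):
    im=grab_frame(cam);cv2.imwrite('pics/'+name+'.png',im[:,:,::-1]);return im
E
python3 - <<'E'
from h import *
np.set_printoptions(precision=1,suppress=True)
for c in ('top','side'):
    save(c,c+'0')
    for l,z in (('board',48),('start_top',52),('seat',42),('fixture',0),('carrier',30),('pot0',42),('spare0',0),('spare1',0),('wipes',0),('cup',0),('jar',0),('hexdriver',0)):
        for r in pinpoint(c,l)[:3]: print(c,l,round(r['conf'],2),np.array(r['at']),atz(c,r['at'],z))
o=get_obs();print(o['clock'],o['ee_pos'],o['tcp_rot'],o['wrist_force'],o['gripper_width'])
E
```

```text
top board 0.79 [223.1 190.3] [552.2 104.8  48. ]
top start_top 0.51 [312.2 212. ] [ 487.3 -158.3   52. ]
top start_top 0.38 [368.9 149.3] [ 676.1 -334.3   52. ]
top seat 0.58 [265.4 202.6] [516.  -20.6  42. ]
top fixture 0.64 [250.  199.4] [528.8  25.7   0. ]
top fixture 0.63 [371.2 156.4] [ 663.9 -356.     0. ]
top carrier 0.67 [220.9 193.3] [544.9 112.9  30. ]
top pot0 0.61 [238.7 187.8] [560.2  58.8  42. ]
top pot0 0.6 [218.3 199.5] [525.3 119.4  42. ]
top pot0 0.5 [234.4 201.2] [520.2  71.5  42. ]
top spare0 0.67 [278.1 247.6] [381.2 -59.9   0. ]
top spare0 0.43 [219.3 155.7] [665.2 121.4   0. ]
top spare1 0.67 [278.1 247.6] [381.2 -59.9   0. ]
top spare1 0.43 [219.3 155.7] [665.2 121.4   0. ]
top wipes 0.83 [388.8 217.7] [ 470.6 -406.5    0. ]
top cup 0.67 [115.8 173.2] [611.3 448.6   0. ]
top jar 0.57 [371.1 153. ] [ 674.8 -356.1    0. ]
top hexdriver 0.63 [272.7 165.3] [634.8 -44.7   0. ]
side board 0.63 [248.3 215.5] [554.5 118.   48. ]
side start_top 0.62 [313.2 159.1] [ 478.  -156.7   52. ]
side seat 0.89 [286.  189.3] [505.9 -16.3  42. ]
side seat 0.57 [270.3 210.4] [513.2
[... 206 characters left out ...]
.3 -179.9   30. ]
side pot0 0.64 [257.3 197.2] [564.2  43.   42. ]
side pot0 0.55 [257.8 216.5] [533.6 106.3  42. ]
side pot0 0.5 [270.9 208.1] [515.   65.5  42. ]
side spare0 0.66 [210.5 218. ] [663.9 127.4   0. ]
side spare1 0.66 [210.5 218. ] [663.9 127.4   0. ]
side wipes 0.8 [342.8 129.4] [ 456.7 -408.8    0. ]
side cup 0.63 [155.9 322.7] [620.3 447.5   0. ]
side jar 0.86 [273.5 124.3] [ 681.8 -343.     0. ]
side jar 0.47 [274.1 207.2] [524.4  21.1  -0. ]
side jar 0.3 [246.3 212.5] [585.2  70.    0. ]
side hexdriver 0.71 [246.4 178.5] [645.1 -54.5   0. ]
side hexdriver 0.42 [155.4 324.2] [619.2 451.    0. ]
1.3 [212.1 534.5 205.5] [-0.   0.2  1.   0. ] [-0.3 -0.1  0.2] 1.001626230683956
```

```bash
cd pics; ls
```

```text
side0.png
top0.png
```

```bash
cd pics; python3 -c "
import cv2
a=cv2.imread('top0.png')[130:280,150:350];b=cv2.imread('side0.png')[110:290,190:350]
cv2.imwrite('c1.png',cv2.resize(a,(800,600),interpolation=2));cv2.imwrite('c2.png',cv2.resize(b,(533,600),interpolation=2))"
```

```text
(no output)
```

View pics/c1.png

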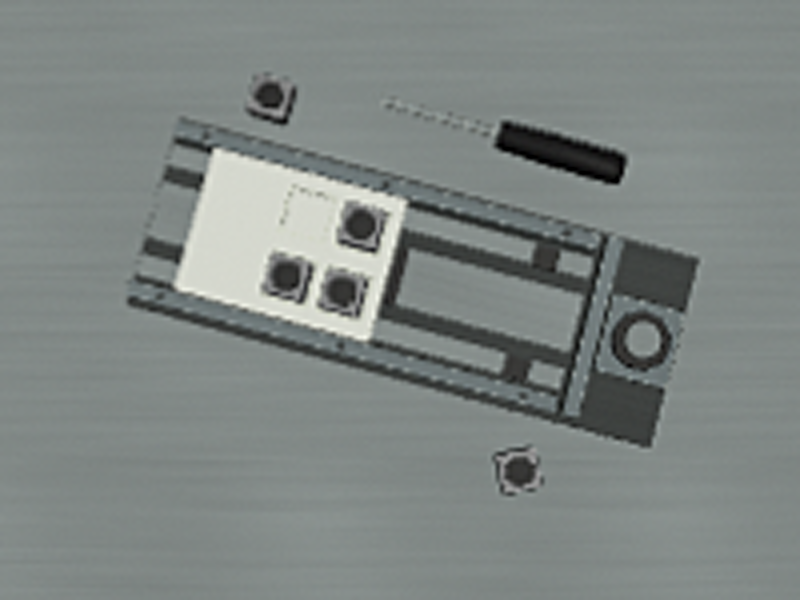

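View pics/c2.png

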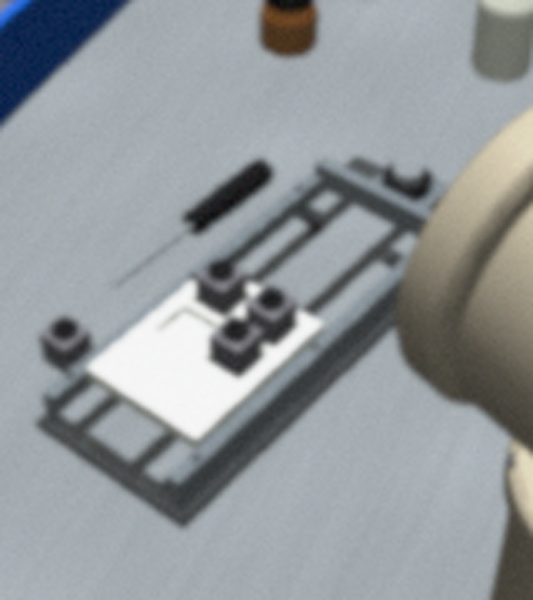

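The top crop (×4, offset 150,130) shows the board at its corners (213,148), (408,200), (373,340) and (178,290). The pots stand at the front and the button is at about (641,341). The side view agrees, with the rear of the board clear.

```bash
python3 - <<'E'
from h import *
np.set_printoptions(precision=1,suppress=True)
P=lambda c,z:atz('top',[150+c[0]/4,130+c[1]/4],z)
b=np.array([P(c,48) for c in [(213,148),(408,200),(373,340),(178,290)]]);print(b,b.mean(0))
bt=P((641,341),52);print('button',bt)
g=np.array([P(c,42) for c in [(182,118),(605,234),(128,297),(558,410)]]);print(g)
for d in (b[0]-b[1],b[3]-b[2],g[0]-g[1],g[2]-g[3],b.mean(0)-bt): print(np.degrees(np.arctan2(d[1],d[0])),np.linalg.norm(d))
m=trace('top','carrier')[0]['region'].astype(np.uint8)
r=cv2.minAreaRect(cv2.findNonZero(m));q=np.array([atz('top',p,48) for p in cv2.boxPoints(r)]);print(q,q.mean(0))
o=get_obs();R=Ro.from_quat(np.array(o['tcp_rot'])[[1,2,3,0]]).as_matrix();print(R,o['ee_pos'])
ps=[proj('top',[552,105,48])];print(ps)
E
```

```text
[[622.2 164.8  48. ]
 [582.9  19.2  48. ]
 [479.   45.   48. ]
 [516.  189.5  48. ]] [550.  104.6  48. ]
button [ 477.7 -152.4   52. ]
[[ 646.   189.4   42. ]
 [ 558.  -127.8   42. ]
 [ 511.1  227.9   42. ]
 [ 427.3  -91.5   42. ]]
74.89504025855992 150.84255959806856
75.66822161633871 149.1966427982553
74.48356833937335 329.1322612506675
75.29566658906856 330.2091089549353
74.29113032329535 266.9601792779375
[[517.7 195.4  48. ]
 [626.8 166.7  48. ]
 [585.6  20.2  48. ]
 [477.5  50.1  48. ]] [551.9 108.1  48. ]
[[-0.9  0.4  0. ]
 [ 0.4  0.9  0. ]
 [ 0.   0.  -1. ]] [212.1 534.5 205.5]
[[np.float64(223.0444451414624), np.float64(190.36544175116333)]]
```

```bash
cat >> h.py <<'E'
def plan(*targets,ang=75.):
    """targets: world TCPs with tool down, tool y at world angle ang; prints shift/0.5m and turn/180deg"""
    o=get_obs();R=Ro.from_quat(np.array(o['tcp_rot'])[[1,2,3,0]])
    a=np.radians(ang);y=np.array([np.cos(a),np.sin(a),0]);z=np.array([0,0,-1.]);T=Ro.from_matrix(np.c_[np.cross(y,z),y,z])
    rv=(R.inv()*T).as_rotvec()/np.pi
    for t in targets: print(np.round(R.inv().apply(np.array(t)-o['ee_pos'])/500,4),np.round(rv,4))
O=np.array([527,23,0.]);U=np.array([np.cos(np.radians(75)),np.sin(np.radians(75)),0])
D=lambda y,z:O+y*U+np.array([0,0,z])
E
python3 -c "
from h import *
plan(D(195,150),D(195,36))"
```

```text
[-0.9176 -0.3311  0.1109] [ 0.     -0.     -0.0369]
[-0.9176 -0.3311  0.3389] [ 0.     -0.     -0.0369]
```

Call:
servo_tool:
  deltas:
    - [[-0.3,-0.11,0.03],[0,0,-0.0369],-1]
    - [[-0.6,-0.22,0.07],[0,0,-0.0369],-1]
    - [[-0.9176,-0.3311,0.1109],[0,0,-0.0369],-1]
    - [[-0.9176,-0.3311,0.1109],[0,0,-0.0369],-1]
    - [[-0.9176,-0.3311,0.1109],[0,0,-0.0369],-1]
    - [[-0.9176,-0.3311,0.1109],[0,0,-0.0369],-1]
    - [[-0.9176,-0.3311,0.1109],[0,0,-0.0369],-1]
    - [[-0.9176,-0.3311,0.1109],[0,0,-0.0369],-1]
    - [[-0.9176,-0.3311,0.1109],[0,0,-0.0369],-1]
    - [[-0.9176,-0.3311,0.1109],[0,0,-0.0369],-1]
    - [[-0.9176,-0.3311,0.1109],[0,0,-0.0369],-1]
    - [[-0.9176,-0.3311,0.1109],[0,0,-0.0369],-1]
    - [[-0.9176,-0.3311,0.1109],[0,0,-0.0369],-1]
    - [[-0.9176,-0.3311,0.1109],[0,0,-0.0369],-1]
    - [[-0.9176,-0.3311,0.1109],[0,0,-0.0369],-1]
    - [[-0.9176,-0.3311,0.1109],[0,0,-0.0369],-1]
    - [[-0.9176,-0.3311,0.1109],[0,0,-0.0369],-1]
    - [[-0.9176,-0.3311,0.1109],[0,0,-0.0369],-1]

```text
clock: 2.85
ee_pos: [576.7, 212.5, 150.5]
tcp_rot: [0.0, 0.13, 0.992, 0.0]
wrist_force: [-0.7, -0.8, 0.5]
gripper_width: 0.004
grasp_force: 0.0
```

Call:
servo_tool:
  deltas:
    - [[0,0,0.06],[0,0,0],-1]
    - [[0,0,0.12],[0,0,0],-1]
    - [[0,0,0.17],[0,0,0],-1]
    - [[0,0,0.2],[0,0,0],-1]
    - [[0,0,0.22],[0,0,0],-1]
    - [[0,0,0.228],[0,0,0],-1]
    - [[0,0,0.228],[0,0,0],-1]
    - [[0,0,0.228],[0,0,0],-1]

```text
clock: 3.52
ee_pos: [578.2, 211.8, 37.0]
tcp_rot: [0.001, 0.13, 0.991, 0.0]
wrist_force: [-0.5, 0.0, 0.6]
gripper_width: 0.008
grasp_force: 0.0
```

```bash
python3 - <<'E'
from h import *
a=save('top','t1')[130:280,150:350];b=save('side','s1')[110:290,190:350]
cv2.imwrite('pics/m1.png',np.hstack([cv2.resize(a,(467,350),interpolation=2),cv2.resize(b,(311,350),interpolation=2)])[:,:,::-1])
o=get_obs();print(o['clock'],o['ee_pos'],o['wrist_force'])
plan(D(150,36),D(50,36))
E
```

```text
3.6167 [578.52360538 211.77579646  37.40331848] [-0.35527505  0.30841824  0.32390875]
[ 0.0018 -0.0914  0.0027] [0.0004 0.0008 0.    ]
[ 0.0019 -0.2914  0.0024] [0.0004 0.0008 0.    ]
```

View pics/m1.png

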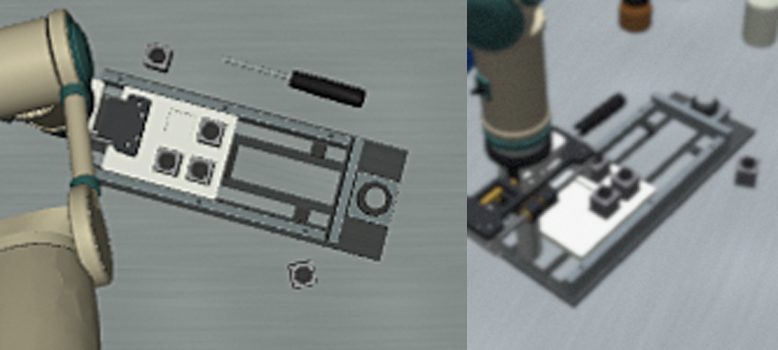

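The fingertip is down behind the board's rear edge, centred between the guides. The pots are standing and nothing is touched. I'll push now.

Call:
servo_tool:
  deltas:
    - [[0,-0.008,0],[0,0,0],-1]
    - [[0,-0.016,0],[0,0,0],-1]
    - [[0,-0.024,0],[0,0,0],-1]
    - [[0,-0.03,0],[0,0,0],-1]
    - [[0,-0.036,0],[0,0,0],-1]
    - [[0,-0.042,0],[0,0,0],-1]
    - [[0,-0.048,0],[0,0,0],-1]
    - [[0,-0.054,0],[0,0,0],-1]
    - [[0,-0.06,0],[0,0,0],-1]
    - [[0,-0.066,0],[0,0,0],-1]
    - [[0,-0.072,0],[0,0,0],-1]
    - [[0,-0.078,0],[0,0,0],-1]
    - [[0,-0.084,0],[0,0,0],-1]
    - [[0,-0.09,0],[0,0,0],-1]
    - [[0,-0.096,0],[0,0,0],-1]
    - [[0,-0.102,0],[0,0,0],-1]
    - [[0,-0.108,0],[0,0,0],-1]
    - [[0,-0.114,0],[0,0,0],-1]
    - [[0,-0.12,0],[0,0,0],-1]
    - [[0,-0.126,0],[0,0,0],-1]

```text
clock: 5.28
ee_pos: [561.2, 150.3, 36.1]
tcp_rot: [0.0, 0.131, 0.991, 0.0]
wrist_force: [1.3, 4.5, 1.1]
gripper_width: 0.005
grasp_force: 2.4
```

```bash
cat > st.py <<'E'
from h import *
np.set_printoptions(precision=1,suppress=True)
o=get_obs();X=np.array([U[1],-U[0],0]);p=np.array(o['ee_pos'])-O;f=np.array(o['wrist_force']);print(o['clock'],'tcp x,y,z',p@X,p@U,p[2],'f',f@X,f@U,f[2])
for c in ('top','side'):
    grab_frame(c)
    for l in ('board','pot0'):
        for r in pinpoint(c,l)[:3]: q=atz(c,r['at'],48 if l=='board' else 42)-O; print(c,l,round(r['conf'],2),r['at'],q@X,q@U)
E
python3 st.py
```

```text
5.2833 tcp x,y,z 0.13020891531656797 131.82851518053965 36.13043682196851 f 0.05857879493048337 4.673964964169816 1.1099956434308125
top board 0.74 [235.6, 197.2] -7.0667238548623 44.35968533591418
top pot0 0.54 [254.7, 188.2] 33.9629183711645 -3.1423266412745128
top pot0 0.46 [248.5, 205.8] -21.490899662053266 1.0784165076686987
top pot0 0.44 [234.5, 205.0] -29.923113835649957 41.83666870544249
side board 0.92 [260.7, 206.0] -0.9618486751041601 53.172757802106354
side pot0 0.79 [269.9, 209.5] -23.674832890142266 43.50192022675839
side pot0 0.66 [281.6, 197.4] -19.98592261664708 -10.995035527721601
side pot0 0.41 [265.3, 191.3] 28.518870660508238 -2.144270624680174
```

Call:
servo_tool:
  deltas:
    - [[0,-0.006,0],[0,0,0],-1]
    - [[0,-0.012,0],[0,0,0],-1]
    - [[0,-0.018,0],[0,0,0],-1]
    - [[0,-0.024,0],[0,0,0],-1]
    - [[0,-0.03,0],[0,0,0],-1]
    - [[0,-0.036,0],[0,0,0],-1]
    - [[0,-0.042,0],[0,0,0],-1]
    - [[0,-0.048,0],[0,0,0],-1]
    - [[0,-0.054,0],[0,0,0],-1]
    - [[0,-0.06,0],[0,0,0],-1]
    - [[0,-0.066,0],[0,0,0],-1]
    - [[0,-0.072,0],[0,0,0],-1]
    - [[0,-0.078,0],[0,0,0],-1]
    - [[0,-0.084,0],[0,0,0],-1]
    - [[0,-0.09,0],[0,0,0],-1]
    - [[0,-0.096,0],[0,0,0],-1]
    - [[0,-0.102,0],[0,0,0],-1]
    - [[0,-0.108,0],[0,0,0],-1]
    - [[0,-0.114,0],[0,0,0],-1]
    - [[0,-0.12,0],[0,0,0],-1]

```text
clock: 7.25
ee_pos: [545.4, 92.3, 35.9]
tcp_rot: [-0.0, 0.131, 0.991, -0.0]
wrist_force: [0.4, 3.3, -2.6]
gripper_width: 0.009
grasp_force: 1.5
```

Call:
servo_tool:
  deltas:
    - [[0,-0.003,0],[0,0,0],-1]
    - [[0,-0.006,0],[0,0,0],-1]
    - [[0,-0.009,0],[0,0,0],-1]
    - [[0,-0.012,0],[0,0,0],-1]
    - [[0,-0.015,0],[0,0,0],-1]
    - [[0,-0.018,0],[0,0,0],-1]
    - [[0,-0.021,0],[0,0,0],-1]
    - [[0,-0.024,0],[0,0,0],-1]
    - [[0,-0.027,0],[0,0,0],-1]
    - [[0,-0.03,0],[0,0,0],-1]

```text
clock: 8.08
ee_pos: [541.7, 78.0, 36.0]
tcp_rot: [-0.0, 0.131, 0.991, 0.0]
wrist_force: [0.6, 2.4, -2.5]
gripper_width: 0.004
grasp_force: 1.5
```

```bash
python3 st.py
```

```text
8.0833 tcp x,y,z -0.012699461107245588 56.90623677604679 36.010068919350275 f -0.022985485194415622 2.494701947314805 -2.4878523276746
top board 0.72 [258.5, 200.3] 1.5268389293418263 -23.444196984544984
top pot0 0.53 [259.0, 206.7] -16.04254781513956 -29.702836097350556
top pot0 0.47 [278.9, 198.7] 22.202909288470305 -80.75647325737128
top pot0 0.4 [274.7, 213.1] -22.415602187275088 -79.5446056267074
side board 0.79 [278.0, 192.9] -5.717384802962163 -13.647036420029398
side board 0.67 [211.7, 214.1] 77.57684493847502 153.94055044091948
side board 0.15 [331.4, 204.7] -140.13915888501293 -65.2981065535658
side pot0 0.75 [295.1, 183.9] -16.580051278813777 -76.4556869768754
side pot0 0.66 [283.6, 175.6] 28.839865593711288 -84.19231528993141
side pot0 0.6 [286.1, 195.0] -23.755946049948548 -25.83510105294173
```

Call:
servo_tool:
  deltas:
    - [[0,-0.002,0],[0,0,0],-1]
    - [[0,-0.004,0],[0,0,0],-1]
    - [[0,-0.006,0],[0,0,0],-1]
    - [[0,-0.008,0],[0,0,0],-1]
    - [[0,-0.01,0],[0,0,0],-1]
    - [[0,-0.012,0],[0,0,0],-1]
    - [[0,-0.014,0],[0,0,0],-1]

```text
clock: 8.97
ee_pos: [540.2, 71.4, 36.2]
tcp_rot: [0.0, 0.131, 0.991, 0.0]
wrist_force: [1.1, 3.5, -0.3]
gripper_width: 0.005
grasp_force: 2.1
```

Call:
servo_tool:
  deltas:
    - [[0,-0.002,0],[0,0,0],-1]
    - [[0,-0.004,0],[0,0,0],-1]

```text
clock: 9.13
ee_pos: [539.3, 69.1, 36.0]
tcp_rot: [-0.0, 0.13, 0.991, -0.0]
wrist_force: [0.1, 0.0, -0.7]
gripper_width: 0.004
grasp_force: 0.0
```

Call:
servo_tool:
  deltas:
    - [[0,-0.002,0],[0,0,0],-1]
    - [[0,-0.004,0],[0,0,0],-1]

```text
clock: 9.3
ee_pos: [538.4, 66.4, 35.9]
tcp_rot: [-0.0, 0.13, 0.991, -0.001]
wrist_force: [0.5, 0.8, 0.1]
gripper_width: 0.006
grasp_force: 0.0
```

Call:
servo_tool:
  deltas:
    - [[0,-0.002,0],[0,0,0],-1]
    - [[0,-0.004,0],[0,0,0],-1]

```text
clock: 9.47
ee_pos: [538.3, 65.4, 36.0]
tcp_rot: [-0.0, 0.131, 0.991, 0.0]
wrist_force: [1.1, 3.3, -0.1]
gripper_width: 0.009
grasp_force: 1.2
```

The pushing force fell to zero at about the expected place. I'll back off and check.

Call:
servo_tool:
  deltas:
    - [[0,0.02,0],[0,0,0],-1]
    - [[0,0.06,0],[0,0,0],-1]
    - [[0,0.1,-0.02],[0,0,0],-1]
    - [[0,0.14,-0.08],[0,0,0],-1]
    - [[0,0.2,-0.15],[0,0,0],-1]
    - [[0,0.26,-0.22],[0,0,0],-1]
    - [[0,0.32,-0.25],[0,0,0],-1]
    - [[0,0.36,-0.25],[0,0,0],-1]
    - [[0,0.36,-0.25],[0,0,0],-1]

```text
clock: 10.22
ee_pos: [587.0, 244.2, 162.9]
tcp_rot: [0.002, 0.129, 0.992, 0.002]
wrist_force: [-0.8, 0.6, -0.1]
gripper_width: 0.005
grasp_force: 0.0
```

```bash
python3 st.py; python3 - <<'E'
from h import *
a=save('top','t2')[160:250,200:330];b=save('side','s2')[140:240,230:350]
cv2.imwrite('pics/m2.png',np.vstack([cv2.resize(a,(433,300),interpolation=2),cv2.resize(b,(433,300),interpolation=2)])[:,:,::-1])
E
```

```text
10.2167 tcp x,y,z 0.716043288990326 229.2012544135226 162.93323702048363 f -0.889129114999713 0.36626701804897666 -0.053216893967819756
top board 0.85 [264.6, 201.1] 3.8830133464348644 -41.471447421113965
top pot0 0.62 [280.2, 197.1] 27.818225969091074 -83.29121067641294
top pot0 0.53 [278.3, 212.3] -17.37772131790736 -89.26368176027563
side board 0.77 [282.5, 190.9] -10.343417319123537 -27.344066444681346
side pot0 0.72 [302.3, 184.6] -33.596069217271754 -86.51349725682705
side pot0 0.71 [287.5, 172.7] 27.7565587250029 -100.9952804064816
side pot0 0.48 [292.0, 195.1] -36.23223649171676 -35.40547074519043
```

View pics/m2.png

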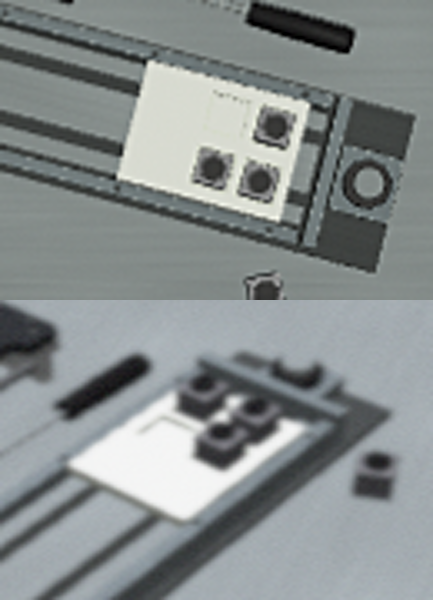

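```bash
python3 - <<'E'
from h import *
from scipy.optimize import least_squares
np.set_printoptions(precision=1,suppress=True)
def tri(a,b):
    f=lambda X:np.r_[np.array(proj('top',X))-a,np.array(proj('side',X))-b]
    s=least_squares(f,[530,0,45.]);return s.x,np.abs(s.fun).max()
X=np.array([U[1],-U[0],0])
def quad(f):
    im=cv2.imread(f);g=im.min(2);g[:,:200]=0;g[:,360:]=0;g[:140]=0;g[300:]=0
    m=(g>(200 if 'side' in f or '/s' in f else 190)).astype(np.uint8)
    c=max(cv2.findContours(m,0,1)[0],key=cv2.contourArea);h=cv2.convexHull(c)
    for e in np.arange(1,15,.5):
        q=cv2.approxPolyDP(h,e,True)
        if len(q)<=4: break
    print(f,cv2.contourArea(h),q[:,0].tolist(),g.max())
for n in ('top0','t2','side0','s2'): quad(f'pics/{n}.png')
E
```

```text
pics/top0.png 1712.5 [[204, 167], [250, 180], [241, 214], [200, 203]] 226
pics/t2.png 1805.5 [[292, 191], [283, 225], [235, 212], [245, 178]] 230
pics/side0.png 1703.5 [[286, 207], [250, 240], [217, 220], [245, 195]] 246
pics/s2.png 1417.5 [[313, 182], [281, 212], [250, 195], [277, 171]] 245
```

```bash
python3 -c "
from h import *
plan(D(12,160),D(12,54))
print(get_obs()['ee_pos'])"
```

```text
[-0.0008 -0.4215  0.0013] [-0.0003 -0.0003 -0.0005]
[-0.001  -0.4213  0.2133] [-0.0003 -0.0003 -0.0005]
[584.58158887 238.18149652 160.48856624]
```

Call:
servo_tool:
  deltas:
    - [[0,-0.08,0],[0,0,0],-1]
    - [[0,-0.16,0],[0,0,0],-1]
    - [[0,-0.24,0],[0,0,0],-1]
    - [[0,-0.32,0],[0,0,0],-1]
    - [[0,-0.38,0],[0,0,0],-1]
    - [[0,-0.422,0],[0,0,0],-1]
    - [[0,-0.422,0.05],[0,0,0],-1]
    - [[0,-0.422,0.1],[0,0,0],-1]
    - [[0,-0.422,0.15],[0,0,0],-1]
    - [[0,-0.422,0.18],[0,0,0],-1]
    - [[0,-0.422,0.2],[0,0,0],-1]
    - [[0,-0.422,0.214],[0,0,0],-1]
    - [[0,-0.422,0.214],[0,0,0],-1]
    - [[0,-0.422,0.214],[0,0,0],-1]

```text
clock: 11.78
ee_pos: [530.8, 35.4, 54.4]
tcp_rot: [0.0, 0.131, 0.991, 0.0]
wrist_force: [-0.4, -0.1, 0.6]
gripper_width: 0.001
grasp_force: 0.0
```

Call:
servo_tool:
  deltas:
    - [[0,0,0.002],[0,0,0],-1]
    - [[0,0,0.004],[0,0,0],-1]
    - [[0,0,0.006],[0,0,0],-1]
    - [[0,0,0.008],[0,0,0],-1]
    - [[0,0,0.01],[0,0,0],-1]
    - [[0,0,0.01],[0,0,0],-1]

```text
clock: 12.28
ee_pos: [530.3, 35.6, 49.0]
tcp_rot: [-0.0, 0.131, 0.991, 0.0]
wrist_force: [0.2, 0.1, -0.3]
gripper_width: 0.004
grasp_force: 0.0
```

Call:
servo_tool:
  deltas:
    - [[0,0,0.002],[0,0,0],-1]
    - [[0,0,0.004],[0,0,0],-1]
    - [[0,0,0.004],[0,0,0],-1]

```text
clock: 12.53
ee_pos: [530.2, 35.6, 46.8]
tcp_rot: [-0.0, 0.131, 0.991, 0.0]
wrist_force: [0.5, -0.2, -0.6]
gripper_width: 0.005
grasp_force: 0.0
```

Call:
servo_tool:
  deltas:
    - [[0,0,0.002],[0,0,0],-1]
    - [[0,0,0.004],[0,0,0],-1]
    - [[0,0,0.006],[0,0,0],-1]
    - [[0,0,0.006],[0,0,0],-1]

```text
clock: 12.87
ee_pos: [530.2, 35.6, 43.8]
tcp_rot: [-0.0, 0.131, 0.991, 0.0]
wrist_force: [0.0, 0.1, -0.3]
gripper_width: 0.002
grasp_force: 0.0
```

Call:
servo_tool:
  deltas:
    - [[0,0,0.001],[0,0,0],-1]
    - [[0,0,0.002],[0,0,0],-1]
    - [[0,0,0.002],[0,0,0],-1]

```text
clock: 13.12
ee_pos: [530.3, 35.6, 42.9]
tcp_rot: [-0.0, 0.131, 0.991, 0.0]
wrist_force: [-0.1, -0.7, -0.4]
gripper_width: 0.009
grasp_force: 0.0
```

```bash
python3 - <<'E'
from h import *
from scipy.optimize import least_squares
from scipy.ndimage import map_coordinates as mc
np.set_printoptions(precision=1,suppress=True)
X=np.array([U[1],-U[0],0])
# edge samples on plate top (local x,y) with outward normals; avoid pots on long side near front in side view
S=[((s*55,y),(s,0)) for s in(-1,1) for y in np.linspace(-65,65,27)]+[((x,s*75),(0,s)) for s in(-1,1) for x in np.linspace(-45,45,19)]
def W(p,l):
    x,y,a,zf,zr,dx,dy=p
    c,s=np.cos(a),np.sin(a);lx,ly=c*l[0]-s*l[1],s*l[0]+c*l[1]
    return O+(x+lx)*X+(y+ly)*U+np.array([0,0,zf+(zr-zf)*(l[1]+75)/150])
def run(tn,sn,y0,z0):
    G={c:cv2.imread(f'pics/{n}.png').min(2).astype(float) for c,n in(('top',tn),('side',sn))}
    p=np.array([0,y0,0,z0,z0,0,0.])
    for it in range(4):
        obs=[]
        for c in G:
            for l,n in S:
                w=W(p,l);q=np.array(proj(c,w));nn=np.array(proj(c,W(p,(l[0]+n[0],l[1]+n[1]))))-q;nn/=np.linalg.norm(nn)
                t=np.arange(-4,4.01,.1);pr=mc(G[c],[q[1]+t*nn[1],q[0]+t*nn[0]],order=1)
                if pr[:15].mean()<185: continue
                k=np.where(pr<(pr[:10].mean()+90)/2+20)[0]
                if len(k) and 0<k[0]: obs.append((c,l,nn,q+t[k[0]]*nn))
        f=lambda p:np.r_[[((np.array(proj(c,W(p,l)))+(p[5:] if c=='side' else 0)-e)@nn) for c,l,nn,e in obs],(p[5:])/3]
        r=least_squares(f,p,loss='soft_l1',f_scale=.5);p=r.x
    print(tn,len(obs),p,'rms',np.sqrt(np.mean(r.fun**2)))
run('top0','side0',85,48);run('t2','s2',-44,42);run('t2','s2',-44,48)
E
```

```text
Traceback (most recent call last):
  File "h.py", line 11, in proj
    c=camera_params(cam);p=np.array(c['R'])@np.array(X,float)+np.array(c['t']);s=p[:2]/p[2]
ValueError: time passes only in moves, steps and waits
```

```bash
sed -i 's/^from scipy.spatial/import functools; camera_params=functools.lru_cache(None)(camera_params)\nfrom scipy.spatial/' h.py
cat > fit.py <<'E'
from h import *
from scipy.optimize import least_squares
from scipy.ndimage import map_coordinates as mc
np.set_printoptions(precision=2,suppress=True)
X=np.array([U[1],-U[0],0])
S=[((s*55,y),(s,0)) for s in(-1,1) for y in np.linspace(-65,65,27)]+[((x,s*75),(0,s)) for s in(-1,1) for x in np.linspace(-45,45,19)]
def W(p,l):
    c,s=np.cos(p[2]),np.sin(p[2])
    return O+(p[0]+c*l[0]-s*l[1])*X+(p[1]+s*l[0]+c*l[1])*U+np.array([0,0,p[3]+(p[4]-p[3])*(l[1]+75)/150])
def run(tn,sn,y0,z0):
    G={c:cv2.imread(f'pics/{n}.png').min(2).astype(float) for c,n in(('top',tn),('side',sn))}
    p=np.array([0,y0,0,z0,z0])
    for it in range(4):
        obs=[]
        for c in G:
            for l,n in S:
                q=np.array(proj(c,W(p,l)));nn=np.array(proj(c,W(p,(l[0]+n[0],l[1]+n[1]))))-q;nn/=np.linalg.norm(nn)
                t=np.arange(-4,4.01,.1);pr=mc(G[c],[q[1]+t*nn[1],q[0]+t*nn[0]],order=1)
                if pr[:15].mean()<185: continue
                k=np.where(pr<(pr[:10].mean()+130)/2)[0]
                if len(k) and 0<k[0]: obs.append((c,l,nn,q+t[k[0]]*nn))
        f=lambda p:np.array([(np.array(proj(c,W(p,l)))-e)@nn for c,l,nn,e in obs])
        r=least_squares(f,p,x_scale=[1,1,.01,1,1],loss='soft_l1',f_scale=.5);p=r.x
    print(tn,len(obs),'x,y,yaw,zfront,zrear',p,'rms',np.sqrt(np.mean(r.fun**2)))
run('top0','side0',85,48);run('t2','s2',-44,42);run('t2','s2',-44,48)
E
python3 fit.py
```

```text
top0 149 x,y,yaw,zfront,zrear [ 1.47 88.07 -0.   48.65 47.41] rms 0.3740218247308726
t2 149 x,y,yaw,zfront,zrear [  1.93 -39.37   0.    42.76  41.1 ] rms 0.4082223940600219
t2 148 x,y,yaw,zfront,zrear [  2.01 -39.29   0.    42.63  41.5 ] rms 0.40472986598239924
```

Call:
servo_tool:
  deltas:
    - [[0,0,-0.05],[0,0,0],-1]
    - [[0,0,-0.11],[0,0,0],-1]
    - [[0,0,-0.16],[0,0,0],-1]
    - [[0,0,-0.16],[0,0,0],-1]
    - [[0,-0.08,-0.16],[0,0,0],-1]
    - [[0,-0.16,-0.16],[0,0,0],-1]
    - [[0,-0.24,-0.16],[0,0,0],-1]
    - [[0,-0.32,-0.16],[0,0,0],-1]
    - [[0,-0.37,-0.16],[0,0,0],-1]
    - [[0,-0.392,-0.16],[0,0,0],-1]
    - [[0,-0.392,-0.16],[0,0,0],-1]
    - [[0,-0.392,-0.16],[0,0,0],-1]
    - [[0,-0.392,-0.16],[0,0,0],-1]

```text
clock: 14.2
ee_pos: [479.7, -152.4, 122.7]
tcp_rot: [-0.0, 0.13, 0.991, 0.001]
wrist_force: [0.7, 0.2, 0.5]
gripper_width: 0.009
grasp_force: 0.0
```

```bash
python3 - <<'E'
from h import *
plan(D(-184,58))
o=get_obs();print(o['clock'],o['ee_pos'])
b=save('side','s3')[110:230,230:390];a=save('top','t3')[140:260,230:390]
cv2.imwrite('pics/m3.png',np.hstack([cv2.resize(a,(400,300),interpolation=2),cv2.resize(b,(400,300),interpolation=2)])[:,:,::-1])
for c in('side','top'): print([ (r['conf'],atz(c,r['at'],52)) for r in pinpoint(c,'start_top')])
E
```

```text
[-0.0006 -0.0049  0.1294] [ 0.0004 -0.0002  0.0002]
14.2 [ 479.7400048  -152.35965843  122.67931835]
[(0.42, array([ 486.10303525, -138.19616596,   52.        ]))]
[]
```

View pics/m3.png

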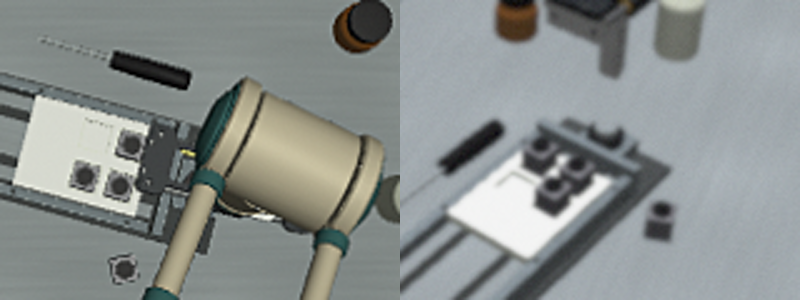

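The board is home and level with all three pots standing. In the side view the fingertip (610,72) is straight above the button (610,132). Going down.

Call:
servo_tool:
  deltas:
    - [[0,-0.003,0.05],[0,0,0],-1]
    - [[0,-0.003,0.09],[0,0,0],-1]
    - [[0,-0.003,0.115],[0,0,0],-1]
    - [[0,-0.003,0.13],[0,0,0],-1]
    - [[0,-0.003,0.13],[0,0,0],-1]
    - [[0,-0.003,0.13],[0,0,0],-1]

```text
clock: 14.9
ee_pos: [479.5, -154.8, 58.1]
tcp_rot: [-0.0, 0.13, 0.991, 0.0]
wrist_force: [0.8, 0.1, 0.2]
gripper_width: 0.005
grasp_force: 0.0
```

Call:
servo_tool:
  deltas:
    - [[0,0,0.004],[0,0,0],-1]
    - [[0,0,0.008],[0,0,0],-1]
    - [[0,0,0.012],[0,0,0],-1]
    - [[0,0,0.016],[0,0,0],-1]
    - [[0,0,0.016],[0,0,0],-1]

```text
clock: 15.32
ee_pos: [479.8, -155.4, 50.3]
tcp_rot: [0.001, 0.131, 0.991, -0.0]
wrist_force: [0.3, 0.2, 2.8]
gripper_width: 0.005
grasp_force: 1.2
```

Call:
servo_tool:
  deltas:
    - [[0,0,0.002],[0,0,0],-1]
    - [[0,0,0.004],[0,0,0],-1]
    - [[0,0,0.004],[0,0,0],-1]

```text
clock: 15.57
ee_pos: [479.8, -155.4, 48.3]
tcp_rot: [0.001, 0.131, 0.991, -0.0]
wrist_force: [0.5, 0.1, 4.2]
gripper_width: 0.01
grasp_force: 1.8
```

Button contact, and the spring force is rising. I'll keep pressing to the stop.

Call:
servo_tool:
  deltas:
    - [[0,0,0.002],[0,0,0],-1]
    - [[0,0,0.004],[0,0,0],-1]
    - [[0,0,0.005],[0,0,0],-1]
    - [[0,0,0.005],[0,0,0],-1]

```text
clock: 15.9
ee_pos: [479.8, -155.4, 46.2]
tcp_rot: [0.001, 0.131, 0.991, -0.0]
wrist_force: [0.1, -0.3, 8.0]
gripper_width: 0.003
grasp_force: 3.9
```

Call:
servo_tool:
  deltas:
    - [[0,0,0.001],[0,0,0],-1]
    - [[0,0,0.002],[0,0,0],-1]
    - [[0,0,0.002],[0,0,0],-1]

```text
clock: 16.15
ee_pos: [479.9, -155.4, 46.1]
tcp_rot: [0.001, 0.131, 0.991, -0.0]
wrist_force: [-0.8, 1.2, 15.0]
gripper_width: 0.006
grasp_force: 7.1
```

The button is bottomed: force climbs to 15 N with no further travel. Release upward and finish clear.

Call:
servo_tool:
  deltas:
    - [[0,0,0],[0,0,0],-1]
    - [[0,0,-0.01],[0,0,0],-1]
    - [[0,0,-0.03],[0,0,0],-1]
    - [[0,0,-0.08],[0,0,0],-1]
    - [[0,0,-0.15],[0,0,0],-1]
    - [[0,0,-0.22],[0,0,0],-1]
    - [[0,0,-0.28],[0,0,0],-1]
    - [[0,0,-0.32],[0,0,0],-1]
    - [[0,0,-0.32],[0,0,0],-1]
    - [[0,0,-0.32],[0,0,0],-1]
    - [[0,0,-0.32],[0,0,0],-1]

```text
clock: 17.07
ee_pos: [478.0, -154.6, 203.0]
tcp_rot: [-0.002, 0.131, 0.991, 0.001]
wrist_force: [1.2, 0.2, 0.0]
gripper_width: 0.008
grasp_force: 0.0
```

```bash
python3 - <<'E'
from h import *
b=save('side','s4')[110:270,190:390];cv2.imwrite('pics/m4.png',cv2.resize(b,(600,480),interpolation=2)[:,:,::-1])
o=get_obs();print(o['clock'],o['ee_pos'],o['wrist_force'])
E
```

```text
17.1167 [ 477.83208421 -154.56545561  202.62849139] [-0.01368683 -0.79268315 -0.0201707 ]
```

View pics/m4.png

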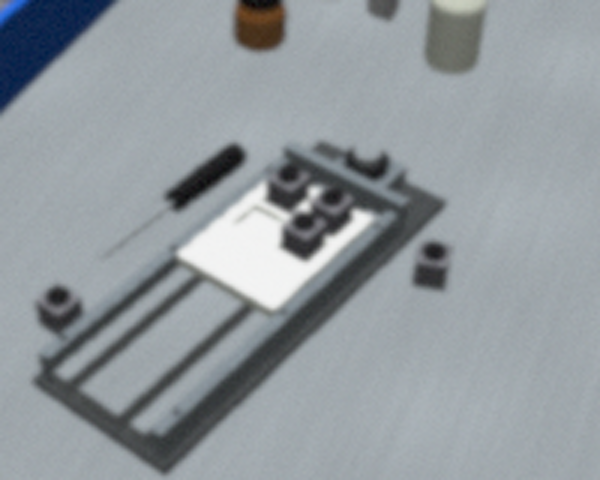

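The board sits flush in the dock with its three pots upright. The button is back up at (368,162), the spares haven't moved, and the arm is clear.

```bash
python3 -c "
from bench import workorder
print(workorder.finish_job())"
```

```text
the job is handed in; nothing more can be done
None
```

The board dropped home level with its three pots still standing, the start button was pressed fully down and came back up, the arm finished clear of everything, and the job is handed in.

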